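Show the hob's small burner head to the tablet camera

ROBOT

A 6-joint arm with a two-finger parallel gripper is mounted at the origin on the work surface. World frame = base frame: x ahead of the robot, y to its left, z up, the work surface at z = 0. Lengths are in m, angles in rad, forces in N, time in s.
With the tool pointing down it reaches from about 0.25 to 0.725 m from the base axis. Payload 4 kg.
Tool frame: the origin (TCP) lies at the very end of the fingers, on their centre line; the grasp point (between the pads) lies 19 mm behind it; z points along the fingers, y is the line along which they close (so a half turn about z gives the same grasp; the last joint's range is limited). The gripper opens to 85 mm and grips with 20 to 120 N. Pads are 22 mm wide; open, the fingers measure 114 mm over their backs; the gripper's body (76 mm by 85 mm) begins 54 mm behind the grasp point. The pads swing forward as they close: fully open they stand 13 mm farther back than shut.
Start: joints at [1.143, 0.241, 0.005, 1.335, 0, 1.571], TCP at [0.207, 0.455, 0.231] pointing down, gripper open.
Joint ranges: [-2.72, 2.72], [-1.05, 1.87], [-1.09, 1.28], [-1.99, 2.15], [-1.42, 1.44], [-3.14, 3.14]. Speed limits (rad/s): [2.79, 2.79, 3.14, 3.14, 3.14, 3.14].

INTERFACE

Orientations are given as a unit quaternion [x, y, z, w].
In Python, from workcell import bot, vision, workorder gives the robot as it stands.
- The arm moves only by the shell command python3 -m creep 'ROWS' [OPENING]. ROWS is JSON, a list of rows, each a list of 2 entries, a list of its own where there are three numbers: the shift along the tool's x, y, z in mm, then the turn, a rotation vector about the tool's x, y, z in rad. In form: [[[dx, dy, dz], [wx, wy, wz]], ...]. A call has 1 to 12 rows; each row shifts and turns the commanded pose from where the row before left it, along the tool's axes as they then stand; what a row does not reach is not made up. A row lasts 1/8 s, in which the tool goes at most 62.5 mm and 10.7 degrees, less where a joint would pass 70% of its speed; a pose out of reach is approached as far as the arm can. A call is refused whole if a number of a shift passes 62.5 or a number of a turn 0.188, either way. A call with a gripper value outside its range is refused whole. OPENING is the finger opening in mm, from 0 to 85.4, set as the call begins (- or left out, the last holds). The fingers move at their own pace and stop on an object; the grip force is fixed at half the most. Time passes only in rows, so rows that do not move let the fingers close. It gives the time, the measured TCP pose, the force, the opening and the grip force at its end, in the units of the state.
- bot.get_obs(): the state, without advancing time (a new reading comes with each control period).
- vision.camera(name): name is "scene" or "top" or "wrist"; returns a dict with "image" (480x640x3 uint8, blue, green, red), "z_map" (480x640 float32, m along the optical axis (not along the pixel's ray), 0 where there is no reading), "K" (3x3 intrinsics, pixels), "rvec" (rotation vector, rad) and "tvec" (3), from world to camera coordinates, as OpenCV has them; the wrist camera has in their place "tool_from_camera" (4x4, takes a point from camera to tool coordinates, whose origin is the TCP and whose axes are the flange's). Camera axes: x right, y down, z forward; pixel columns grow to the right and rows downward; lengths in m; the calibration is good to about 2 mm. A picture is of the moment at which its call begins: read the wrist's pose just before it.
- workorder.job_done(): hands the job in; it is judged then, once.
Trained networks look in a picture, given as the dict that the camera call returned (one of the last four; its "shot" number tells which), for a name from the list of things; names that differ only in an ending like _2 or _b are one class to them, and where a whole thing is asked for, a point or a joint stands for the part that bears it (a point fixed in the world has none). Each returns a list of dicts, best first, with "score" (0 to 1); they miss things now and then, are a little off and sometimes report something else, mostly with a low value. They report only what shows in the picture. A call takes as long as a camera call. They do not tell look-alikes from the thing itself.
- vision.spot_in(picture, query): "position" ([column, row] in pixels, amid what is visible of it).
- vision.place_of(picture, query): "position" ([column, row] in pixels: a listed point, or the origin of a listed thing).
The state is a dict: "clock": time; "joint_pos": joint angles; "joint_vel": joint speeds; "tau": joint torques, N m; "eef_pos": TCP position; "tool_rot": TCP orientation; "ft_force": force on the tool from outside, world axes, zero at the start; "ft_torque": the same for the moment, N m; "grip_width": finger opening in m; "grasp_force": force on a finger pad.
Only numpy, scipy, OpenCV 4.12 (cv2) and the standard library are available. Lean on these libraries where they do the work, as an engineer would, in place of code of your own. Each camera call takes 0.05 s, during which the arm holds its last target. There are 200 camera calls.

TASK

A repair engineer is on a video call on the tablet beside the hob. First gently tip the tablet back on its stiff stand until its screen rises at about 35 degrees from the worktop (90 would be upright) and let go of it; then lift the smaller of the two burner heads out of the hob and hold it still in the air straight in front of the tablet's camera, about 18 cm from the lens, with its underside facing the camera squarely. Finish while still holding it there with nothing else touching it, and leave everything else where it is.

Things in the scene. Friction and masses are not known exactly. Their poses are not given: they have to be found in the camera images.
- tablet (a joint): Tilt of the tablet on its stand, rad: angle between screen and worktop. 0 = lying flat, screen up; 1.571 = upright (stop at 1.5); 0.611 = 35 degrees. It starts steep (0.95 to 1.3). The friction hinge stays wherever it is left; 0.4 to 0.7 N m tips it back (3 to 6 N on the screen, 120 mm from the hinge).
- tablet_hinge (a point): Middle of the tablet's hinge axis, 22 mm above the worktop; fixed on the stand. Axes: z up; y along the hinge; x level, from the hinge towards behind the tablet (away from the side the screen faces). At tilt a the tablet's plate runs from the hinge along x*cos(a) + z*sin(a), and its screen faces -x*sin(a) + z*cos(a).
- tablet_cam (a point): Lens of the tablet's camera, on the screen face, middle of the top edge, 160 mm along the plate from the hinge axis. Axes: z straight out of the screen (where the camera looks); x from hinge to top edge; y along the hinge. Tablet: grey, black face, 170 mm (hinge to top edge) x 245 x 9 mm; its face lies 11 mm in front of the hinge axis (along this z).
- small_head: The smaller burner head on the hob: round aluminium crown 48 mm across, 18 mm high, under a dark cap 44 mm across, 6 mm high, with a spigot 18 mm across reaching 10 mm below the crown; 80 to 170 g. Origin: centre of the crown's underside; z up out of the cap. The underside starts 59 mm above the worktop; lift it 10 mm or more straight up to free the spigot. On either of the two burners.
- large_head: The larger burner head, same shape, 68 mm in diameter, on the hob's other burner, 250 mm from the small one; origin at the centre of its crown's underside. Leave it.
- hob: Steel two-burner hob, fixed: 290 mm (x) x 510 mm (y), top 45 mm above the worktop; origin under its centre. Burners at x = 25 mm, y = -125 and 125 mm: each head sits loosely on a fixed ring 14 mm high, spigot in the ring's 28 mm hole. Two knobs 34 mm across, 22 mm high at x = -115, y = -35 and 35 mm.
- screwdriver: Screwdriver about 170 mm long lying on the hob between the burners, along its x axis. Leave it.
- brush: Brush about 170 mm long lying on the worktop in front of the tablet. Leave it.
- mug: White mug, 80 mm in diameter, 90 mm high, behind hob and tablet; origin under its centre. Leave it.
- bowl: Steel bowl, 130 mm in diameter, 55 mm high, left of the tablet; origin under its centre. Leave it.
- canister1: Black square canister with wooden lid, 90 x 90 x 99 mm, behind the hob; origin under its centre. Leave it.
- canister2: A second, same canister beside it. Leave it.
- pan_support: Dark steel pan support, 200 x 200 mm, 33 mm high, on the worktop right of the hob; origin under its centre. Leave it.
- stand: The tablet's aluminium stand (fixed; foot plate 10 mm thick, 180 mm wide) with the tablet it carries; origin on the worktop straight under the hinge's middle (22 mm below point tablet_hinge), same axes as that point.
Not all that is in view belongs to the job. Leave any green look-alike of the small_head alone.

How it is judged:
On the way, in this order (a step that is already met when the one before it is completed fails the run):
1. the tablet stands at 35 degrees (within 6) and the robot has let go of it, with the small burner head still in its seat (value of joint tablet between 0.506 and 0.716 rad and contact force between each of the arm, the fingers and stand below 0.3 N and distance of small_head from where it was at the start of the episode below 0.008 m), for 0.3 s.
2. the small burner head is in the fingers, lifted clear of the hob (height (world z) of small_head above 0.1 m and contact force between the fingers and small_head above 1 N), for 0.2 s.
At the end, for the whole second after the job is handed in: The fingers hold the small burner head at rest in the air, its underside centre 150 to 210 mm in front of the lens and within 30 mm sideways and up or down of the camera's axis, its underside facing the camera within 12 degrees; the tablet stands at 35 degrees within 6 and nothing touches it (value of joint tablet between 0.506 and 0.716 rad and z of small_head in the frame of tablet_cam between 0.15 and 0.21 m and x of small_head in the frame of tablet_cam between -0.03 and 0.03 m and y of small_head in the frame of tablet_cam between -0.03 and 0.03 m and angle between the z axis of small_head and the z axis of tablet_cam, either way round below 0.21 rad and angle between small_head's own z axis and vertical below 1.3 rad and height (world z) of small_head above 0.18 m and contact force between the fingers and small_head above 1 N and contact force between small_head and stand below 0.2 N and contact force between each of the arm, the fingers and stand below 0.3 N and linear speed of small_head below 0.03 m/s and angular speed of small_head below 0.2 rad/s); the arm keeps its last pose, push and grip.
It fails at once if the other burner head is shifted by more than 20 mm (distance of large_head from where it was at the start of the episode above 0.02 m).
It fails at once if something else on the counter is shifted by more than 30 mm (distance of any of screwdriver, brush, mug, bowl, canister1, canister2, pan_support from where it was at the start of the episode above 0.03 m).
It fails at once if the tablet is pressed with more than 30 N (contact force between any of the arm, the fingers and stand above 30 N).
It also fails if it takes over 54 s, if anything falls off the work surface, if the arm or the gripper's body presses on something with over 40 N, if the wrist force passes 120 N, or if a joint passes its speed limit or range.

## Working session

There is one attempt and no reset: what is moved stays moved. The work goes in short steps, Python scripts to look and compute and a shell command to move; the robot and the scene stay as the last step left them, time stands still between calls to the robot, and variables do not carry over. Pictures are saved under pics/ and viewed, at most 10 in all, crops included, and the job is handed in when it is done.

```bash
mkdir -p pics
cat > h.py <<'E'
import numpy as np, cv2
from scipy.spatial.transform import Rotation as R
from workcell import bot, vision, workorder
def cam2world(p,o=None):
    if 'rvec' in p:
        Rm=cv2.Rodrigues(np.array(p['rvec'],float))[0]; return Rm.T, -Rm.T@np.array(p['tvec'],float).ravel()
    T=np.array(p['tool_from_camera']); Rt=R.from_quat(o['tool_rot']).as_matrix()
    return Rt@T[:3,:3], Rt@T[:3,3]+np.array(o['eef_pos'])
def ray(p,uv,o=None):
    Rm,t=cam2world(p,o); d=Rm@np.linalg.inv(p['K'])@np.array([uv[0],uv[1],1.]); return t,d
def atz(p,uv,z,o=None):
    t,d=ray(p,uv,o); return t+d*(z-t[2])/d[2]
def depth(p,uv,o=None):
    u,v=int(round(uv[0])),int(round(uv[1])); w=p['z_map'][max(v-2,0):v+3,max(u-2,0):u+3]; w=w[w>0]
    t,d=ray(p,uv,o); return t+d*np.median(w) if len(w) else None
def cloud(p,o=None):
    Rm,t=cam2world(p,o); v,u=np.mgrid[:480,:640]; d=np.stack([u,v,np.ones_like(u)],-1)@np.linalg.inv(p['K']).T
    return (d*p['z_map'][...,None])@Rm.T+t
E
python3 - <<'E'
from h import *
np.set_printoptions(precision=3,suppress=True)
for n in ['scene','top']:
    p=vision.camera(n); cv2.imwrite(f'pics/{n}0.png',p['image'])
    for q in ['small_head','large_head','tablet_cam','tablet_hinge','stand','hob','screwdriver','brush','mug','bowl']:
        r=vision.place_of(p,q)
        print(n,q,[(np.round(x['position']),round(x['score'],2),depth(p,x['position'])) for x in r[:3]])
E
```

```text
scene small_head [(array([332., 279.]), 0.82, array([ 0.667, -0.017,  0.028])), (array([362., 228.]), 0.71, array([0.501, 0.136, 0.03 ])), (array([342., 197.]), 0.58, array([0.322, 0.142, 0.006]))]
scene large_head [(array([212., 248.]), 0.77, array([ 0.507, -0.303,  0.081]))]
scene tablet_cam [(array([423., 171.]), 0.7, array([0.47 , 0.327, 0.171]))]
scene tablet_hinge [(array([409., 204.]), 0.72, array([0.423, 0.325, 0.011]))]
scene stand [(array([405., 206.]), 0.95, array([0.43 , 0.308, 0.012]))]
scene hob [(array([260., 244.]), 0.57, array([ 0.493, -0.168,  0.044]))]
scene screwdriver [(array([260., 235.]), 0.52, array([ 0.465, -0.162,  0.053]))]
scene brush [(array([380., 178.]), 0.56, array([0.277, 0.287, 0.014]))]
scene mug [(array([379., 304.]), 0.84, array([0.802, 0.058, 0.047]))]
scene bowl [(array([492., 199.]), 0.68, array([0.518, 0.552, 0.049]))]
top small_head [(array([323., 250.]), 0.77, array([ 0.492, -0.039,  0.082])), (array([265., 254.]), 0.64, array([0.483, 0.142, 0.033])), (array([263., 311.]), 0.45, array([0.305, 0.149, 0.034]))]
top large_head [(array([404., 254.]), 0.91, array([ 0.479, -0.289,  0.083]))]
top tablet_cam [(array([191., 259.]), 0.92, array([0.463, 0.337, 0.183])), (array([323., 254.]), 0.23, array([ 0.478, -0.04 ,  0.083]))]
top tablet_hinge [(array([211., 270.]), 0.78, array([0.432, 0.305, 0.074]))]
top stand []
top hob [(array([361., 261.]), 0.55, array([ 0.458, -0.157,  0.066]))]
top screwdriver [(array([361., 262.]), 0.8, array([ 0.455, -0.156,  0.069]))]
top brush [(array([217., 324.]), 0.95, array([0.265, 0.295, 0.02 ])), (array([191., 259.]), 0.16, array([0.463, 0.337, 0.183]))]
top mug [(array([284., 169.]), 0.72, array([0.763, 0.083, 0.006]))]
top bowl [(array([126., 260.]), 0.71, array([0.47 , 0.592, 0.005])), (array([345., 178.]), 0.57, array([ 0.712, -0.108,  0.099]))]
```

View pics/scene0.png

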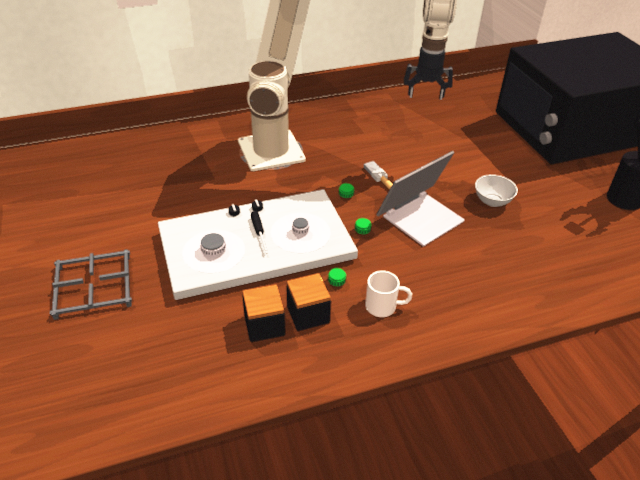

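View pics/top0.png

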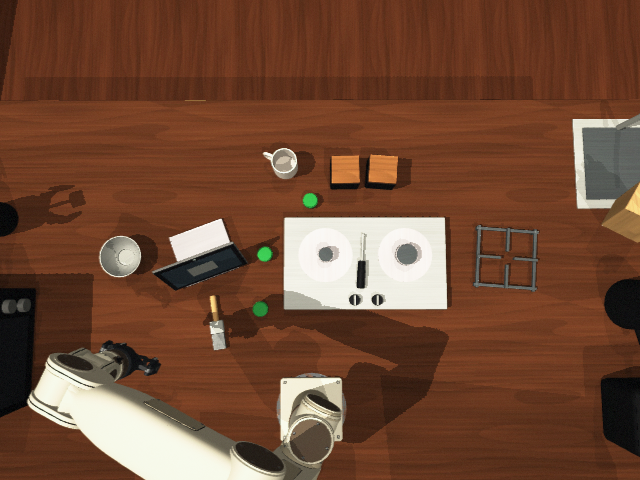

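The real small head sits in the hob at scene (300,227) / top (326,254). The green discs at top (265,254), (310,200) and (260,309) are look-alikes. The large head is at top (406,254), the tablet at top (200,268) faces the robot, and the brush is at (217,322). Next I measure the tablet plane and the head, and make a crop to confirm.

Run:
```python
from h import *
np.set_printoptions(precision=3,suppress=True)
p=vision.camera('top'); s=vision.camera('scene')
cr=lambda p,u,v:cv2.resize(p['image'][v-30:v+30,u-40:u+40],(400,300),interpolation=cv2.INTER_CUBIC)
cv2.imwrite('pics/crop1.png',np.hstack([cr(p,326,254),cr(s,300,227)]))
for nm,pp,b in (('top',p,(145,235,250,300)),('scene',s,(370,145,460,220))):
    C=cloud(pp)[b[1]:b[3],b[0]:b[2]].reshape(-1,3); C=C[(C[:,2]>.04)&(C[:,2]<.25)&(C[:,1]>.15)&(C[:,1]<.5)]
    best=None;rng=np.random.default_rng(0)
    for _ in range(500):
        a=C[rng.choice(len(C),3,False)]; n=np.cross(a[1]-a[0],a[2]-a[0]); l=np.linalg.norm(n)
        if l<1e-6: continue
        n/=l; k=abs((C-a[0])@n)<.004
        if best is None or k.sum()>best.sum(): best=k
    D=C[best]; c=D.mean(0); n=np.linalg.svd(D-c)[2][2]; n*=np.sign(n[2])
    hx=-n[:2]/np.linalg.norm(n[:2]); tilt=np.arctan2(np.linalg.norm(n[:2]),n[2]); hy=np.array([-hx[1],hx[0]])
    e=D[:,:2]@hy; pl=np.r_[hx*np.cos(tilt),np.sin(tilt)]; f=D@pl
    print(nm,len(C),len(D),'c',c,'n',n,'tilt',tilt,'hx',hx,'yaw',np.arctan2(hx[1],hx[0]))
    print(' along hinge',np.percentile(e,[0,1,99,100]),'along plate',np.percentile(f,[0,1,99,100]),'zmax',D[:,2].max(), 'off',c@n)
for nm,pp,u,v in (('top',p,326,254),('scene',s,300,227)):
    C=cloud(pp)[v-20:v+20,u-20:u+20].reshape(-1,3); k=C[(C[:,2]>.072)&(C[:,2]<.1)]; print(nm,len(k),k.min(0),k.max(0),np.median(k,0))
    print([(x['position'],x['score'],atz(pp,x['position'],.059)) for x in vision.place_of(pp,'small_head')])
print(atz(p,(326,254),.08))
for nm,pp in (('top',p),('scene',s)):
    for q,z in (('tablet_hinge',.022),):
        x=vision.place_of(pp,q)[0]; print(nm,q,x['position'],x['score'],atz(pp,x['position'],z))
    x=vision.place_of(pp,'tablet_cam')[0]; print(nm,ray(pp,x['position']),atz(pp,x['position'],.17))
o=bot.get_obs(); print(o)
```

```text
top 2046 1950 c [0.444 0.323 0.122] n [-0.885 -0.326  0.334] tilt 1.230685447325191 hx [0.938 0.346] yaw 0.35324602715696996
 along hinge [0.027 0.029 0.269 0.273] along plate [0.204 0.207 0.362 0.37 ] zmax 0.19654154443938565 off -0.45730247297511145
scene 1444 1335 c [0.454 0.318 0.12 ] n [-0.889 -0.328  0.318] tilt 1.247367660453845 hx [0.938 0.346] yaw 0.3537354090865481
 along hinge [0.021 0.027 0.268 0.274] along plate [0.2   0.201 0.354 0.36 ] zmax 0.19200099146255467 off -0.46999976921581454
top 188 [ 0.458 -0.071  0.072] [ 0.502 -0.025  0.09 ] [ 0.48  -0.046  0.082]
[([323.2, 253.1], 0.74, array([ 0.484, -0.041,  0.059])), ([263.0, 251.0], 0.72, array([0.491, 0.146, 0.059])), ([262.8, 305.5], 0.66, array([0.324, 0.146, 0.059])), ([313.6, 199.0], 0.44, array([ 0.654, -0.012,  0.059]))]
scene 178 [ 0.457 -0.07   0.072] [ 0.508 -0.025  0.088] [ 0.487 -0.049  0.081]
[([362.9, 224.4], 0.59, array([0.518, 0.128, 0.059])), ([346.4, 193.1], 0.58, array([0.369, 0.134, 0.059])), ([336.3, 279.2], 0.57, array([ 0.698, -0.018,  0.059]))]
[ 0.48  -0.049  0.08 ]
top tablet_hinge [209.4, 271.8] 0.64 [0.429 0.319 0.022]
top (array([ 0.398, -0.014,  1.565]), array([ 0.052,  0.248, -1.002])) [0.471 0.331 0.17 ]
scene tablet_hinge [408.1, 205.1] 0.59 [0.439 0.312 0.022]
scene (array([ 1.722, -0.435,  1.218]), array([-0.712,  0.428, -0.59 ])) [0.456 0.327 0.17 ]
{'clock': 1.5, 'joint_pos': array([ 1.143,  0.241,  0.005,  1.335, -0.   ,  1.571]), 'joint_vel': array([-0.003,  0.002, -0.001, -0.001,  0.001,  0.   ]), 'tau': array([ -0.   , -37.221,  25.269,   0.001,  -0.   ,  -0.   ]), 'eef_pos': array([0.207, 0.455, 0.231]), 'tool_rot': array([ 0.212,  0.977, -0.   ,  0.   ]), 'ft_force': array([0.349, 0.723, 0.291]), 'ft_torque': array([-0.029, -0.034,  0.014]), 'grasp_force': 0.0, 'grip_width': 0.08570747387811267}
```

View pics/crop1.png

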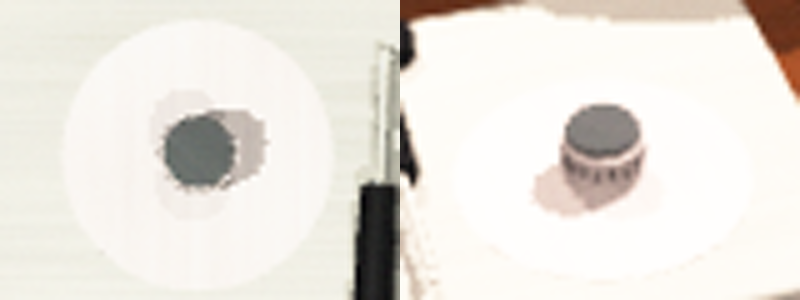

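The crop confirms it: an aluminium crown with a dark cap in the ring, centre about (0.481, -0.048), top at 0.083. The tablet's tilt is about 1.235 rad, with the hinge at (0.422, 0.313) and yaw 0.353. Now I turn the tool so that tool y runs along hinge x, close the fingers and go in front of the screen.

```bash
python3 -m creep '[[[0,0,0],[0,0,0.158]],[[0,0,0],[0,0,0.158]],[[0,0,0],[0,0,0.158]],[[0,0,0],[0,0,0.158]],[[0,0,0],[0,0,0.158]],[[-35,20,15],[0,0,0]],[[-35,20,15],[0,0,0]],[[-35,20,15],[0,0,0]],[[-35,20,15],[0,0,0]],[[-35,20,15],[0,0,0]],[[-32,18,15],[0,0,0]],[[0,0,0],[0,0,0]]]' 0
cat > st.py <<'E'
from h import *
np.set_printoptions(precision=4,suppress=True)
o=bot.get_obs(); P=o['eef_pos']; hx=np.array([.938,.346]); hy=np.array([-.346,.938])
print('t',o['clock'],'a,b,z',hx@P[:2],hy@P[:2],P[2],'axes',R.from_quat(o['tool_rot']).as_matrix().T.tolist(),'F',o['ft_force'],'j',o['joint_pos'],o['grip_width'],o['grasp_force'])
E
python3 st.py
```

```text
clock: 3.0
eef_pos: [0.3905, 0.2995, 0.1401]
tool_rot: [0.574, 0.819, -0.001, -0.0]
ft_force: [0.6, -0.7, -0.2]
grip_width: -0.0002
grasp_force: 0.0
t 3.0 a,b,z 0.4699342543011885 0.145791754561782 0.14008490850323482 axes [[-0.3417933626326543, 0.9397746086557577, -0.000991053066502802], [0.9397734718964703, 0.341790587370936, -0.002239621460194592], [-0.0017660067715756494, -0.0016968531310451464, -0.9999970009502702]] F [ 0.6493 -0.7123 -0.2371] j [ 0.6544  0.2875 -0.1786  1.1071 -0.0003  1.8763] -0.0001652892665379472 0.0
```

```bash
python3 -m creep '[[[0,10,0],[0,0,0]],[[0,10,0],[0,0,0]],[[0,8,0],[0,0,0]],[[0,6,0],[0,0,0]],[[0,4,0],[0,0,0]],[[0,4,0],[0,0,0]],[[0,4,0],[0,0,0]]]' 0; python3 st.py
```

```text
clock: 3.88
eef_pos: [0.433, 0.3174, 0.1413]
tool_rot: [0.572, 0.82, -0.0, -0.0]
ft_force: [0.1, 0.7, -0.3]
grip_width: 0.0001
grasp_force: 0.0
t 3.875 a,b,z 0.5159717994043825 0.14792452803545744 0.141257346542979 axes [[-0.3457299756772128, 0.9383340467448592, -2.5251738527747034e-05], [0.9383340298717034, 0.3457299640552712, -0.0002008458871516049], [-0.00017973025140949561, -9.313300925380001e-05, -0.9999999795116395]] F [ 0.1425  0.7056 -0.2895] j [ 0.6326  0.3679 -0.0592  1.1439  0.      1.8504] 8.320683649849482e-05 0.0
```

```bash
python3 -m creep '[[[0,4,0],[0,0,0]],[[0,4,0],[0,0,0]],[[0,4,0],[0,0,0]],[[0,4,1],[0,0,0]]]' 0; python3 st.py
```

```text
clock: 4.38
eef_pos: [0.4471, 0.3226, 0.1401]
tool_rot: [0.572, 0.82, -0.001, -0.001]
ft_force: [-3.3, -1.3, 1.6]
grip_width: 0.0001
grasp_force: 2.3
t 4.375 a,b,z 0.531041039463953 0.14787197141073843 0.14006859900635626 axes [[-0.34586421393243183, 0.9382845688550879, -0.00011562578761777607], [0.9382824645648701, 0.3458631715813777, -0.0021640780355627427], [-0.0019905303249446752, -0.0008569667976316105, -0.9999976516957093]] F [-3.3025 -1.2631  1.6087] j [ 0.6247  0.3973 -0.018   1.1576  0.0005  1.8423] 0.00011231262592144604 2.2855854174122214
```

```bash
python3 -m creep '[[[0,5,2],[0,0,0]],[[0,5,2],[0,0,0]],[[0,5,2.5],[0,0,0]],[[0,5,3],[0,0,0]],[[0,5,3.5],[0,0,0]],[[0,5,4],[0,0,0]],[[0,4,4],[0,0,0]],[[0,4,4],[0,0,0]]]' 0; python3 st.py
cat > tilt.py <<'E'
from h import *
np.set_printoptions(precision=4,suppress=True)
def fit(nm,pp,b,o):
    C=cloud(pp)[b[1]:b[3],b[0]:b[2]].reshape(-1,3)
    ab=C[:,:2]@np.array([[.938,-.346],[.346,.938]])
    C=C[(C[:,2]>.04)&(C[:,2]<.25)&(ab[:,0]>.47)&(ab[:,0]<.72)&(abs(ab[:,1]-.148)<.118)&(abs(ab[:,1]-.148)>.06)]
    rng=np.random.default_rng(0);best=None
    for _ in range(600):
        a=C[rng.choice(len(C),3,False)]; n=np.cross(a[1]-a[0],a[2]-a[0]); l=np.linalg.norm(n)
        if l<1e-6: continue
        k=abs((C-a[0])@n/l)<.003
        if best is None or k.sum()>best.sum(): best=k
    D=C[best]; c=D.mean(0); n=np.linalg.svd(D-c)[2][2]; n*=np.sign(n[2]); hx=-n[:2]/np.linalg.norm(n[:2]); t=np.arccos(n[2])
    off=-.011 if nm=='top' else -.002
    f=D@np.r_[hx*np.cos(t),np.sin(t)]
    a=-(c@n+off-np.cos(t)*.022)/np.sin(t)
    print(nm,len(C),len(D),'tilt',t,'deg',np.degrees(t),'yaw',np.arctan2(hx[1],hx[0]),'hinge a',a,'plate end',np.percentile(f,99)-(a*np.cos(t)+.022*np.sin(t)))
for nm,b in (('top',(130,190,270,310)),('scene',(350,130,480,250))):
    fit(nm,vision.camera(nm),b,None)
E
python3 tilt.py
```

```text
clock: 5.38
eef_pos: [0.4856, 0.3371, 0.1163]
tool_rot: [0.572, 0.82, 0.002, 0.001]
ft_force: [-0.4, -0.5, 5.4]
grip_width: -0.0001
grasp_force: 2.2
t 5.375 a,b,z 0.5721220124373251 0.14821747079130299 0.116294948878957 axes [[-0.3455553068244173, 0.9383980501694136, 0.0007933244771192733], [0.9383901991271657, 0.3455486375289943, 0.00446914800988767], [0.0039197075862101366, 0.0022887857258568766, -0.9999896986231109]] F [-0.3923 -0.5086  5.3707] j [ 0.6071  0.4854  0.0556  1.1365 -0.0004  1.825 ] -7.343936698364504e-05 2.18680565507384
top 785 601 tilt 0.8153819037095464 deg 46.7179417738995 yaw 0.356869346560003 hinge a 0.504927080760926 plate end 0.1709596986445771
scene 264 198 tilt 0.791076127719993 deg 45.32532339190767 yaw 0.3583801057283916 hinge a 0.490264187506658 plate end 0.18421935016827817
```

```bash
python3 -m creep '[[[0,3,3],[0,0,0]],[[0,3,3],[0,0,0]],[[0,3,3.5],[0,0,0]],[[0,2,3],[0,0,0]],[[0,0,0],[0,0,0]]]' 0; python3 tilt.py
```

```text
clock: 6.1
eef_pos: [0.4945, 0.3402, 0.1027]
tool_rot: [0.572, 0.82, 0.0, 0.0]
ft_force: [-0.3, -0.0, -0.3]
grip_width: -0.0
grasp_force: 0.1
top 857 613 tilt 0.6863756520229343 deg 39.326428021454156 yaw 0.36627560890826105 hinge a 0.5068319130245303 plate end 0.16909464877173952
scene 435 373 tilt 0.6656375905863927 deg 38.13822462585732 yaw 0.3557824058684149 hinge a 0.48901013550166267 plate end 0.18633605290276262
```

```bash
python3 -m creep '[[[0,2,3],[0,0,0]],[[0,2,3],[0,0,0]],[[0,1,1.5],[0,0,0]],[[0,0,0],[0,0,0]]]' 0; python3 tilt.py
```

```text
clock: 6.7
eef_pos: [0.4989, 0.3417, 0.0953]
tool_rot: [0.572, 0.82, 0.0, 0.0]
ft_force: [0.2, -0.5, 1.9]
grip_width: -0.0003
grasp_force: 0.7
top 885 607 tilt 0.5994693855322931 deg 34.34706573830121 yaw 0.35785624262517646 hinge a 0.5042672123718165 plate end 0.1711961945360766
scene 528 443 tilt 0.5932926381725081 deg 33.99316418346695 yaw 0.3552520551518656 hinge a 0.48822862984481474 plate end 0.1864553544279145
```

```bash
python3 -m creep '[[[0,-8,-12],[0,0,0]],[[0,-12,-20],[0,0,0]],[[0,-14,-24],[0,0,0]],[[0,-14,-24],[0,0,0]],[[0,0,-24],[0,0,0]],[[0,0,0],[0,0,0]]]' 0; python3 tilt.py
python3 -m creep '[[[-50,-15,0],[0,0,0]],[[-50,-15,0],[0,0,0]],[[-50,-15,0],[0,0,0]],[[-50,-15,0],[0,0,0]],[[-50,-15,0],[0,0,0]],[[-50,-14,0],[0,0,0]],[[-50,-14,0],[0,0,0]],[[-10,0,0],[0,0,0]],[[0,0,0],[0,0,0]],[[0,0,0],[0,0,0]]]' 85; python3 st.py
python3 - <<'E'
from h import *
np.set_printoptions(precision=4,suppress=True)
o=bot.get_obs(); p=vision.camera('wrist'); cv2.imwrite('pics/w1.png',p['image'])
for x in vision.place_of(p,'small_head'): print(x, atz(p,x['position'],.059,o))
C=cloud(p,o); m=(C[...,2]>.074)&(C[...,2]<.095)&(np.hypot(C[...,0]-.481,C[...,1]+.048)<.05)
k=C[m]; print(len(k),k.min(0),k.max(0)); v,u=np.where(m); (c,r)=cv2.minEnclosingCircle(k[:,:2].astype(np.float32)); print(c,r)
m=(C[...,2]>.05)&(C[...,2]<.065)&(np.hypot(C[...,0]-.481,C[...,1]+.048)<.07); k=C[m]; print('ring',len(k)); 
if len(k): print(cv2.minEnclosingCircle(k[:,:2].astype(np.float32)))
E
```

```text
clock: 7.55
eef_pos: [0.4541, 0.3257, 0.2018]
tool_rot: [0.572, 0.82, 0.002, 0.001]
ft_force: [0.3, 0.2, -0.3]
grip_width: -0.0006
grasp_force: 0.0
top 878 637 tilt 0.6003663674398235 deg 34.3984590159023 yaw 0.3230287956292119 hinge a 0.5022789248546393 plate end 0.17091159628159636
scene 592 528 tilt 0.5932830447386891 deg 33.99261452019809 yaw 0.35737984086963137 hinge a 0.48827237689945374 plate end 0.18628734127932006
clock: 8.9
eef_pos: [0.4809, -0.0472, 0.1987]
tool_rot: [0.571, 0.821, -0.0, -0.001]
ft_force: [0.5, -0.4, -0.0]
grip_width: 0.085
grasp_force: 0.0
t 8.9 a,b,z 0.4347629473946997 -0.21071521443560134 0.19867332782878488 axes [[-0.3471299146737526, 0.9378164355520525, 0.001074963737150518], [0.9378159598183923, 0.34713103156722075, -0.0011280217129843186], [-0.0014310305730706884, 0.0006165480679473923, -0.9999987860092525]] F [ 0.5042 -0.3733 -0.0459] j [-0.0982  0.226  -0.1003  1.246   0.0005  1.1181] 0.08500362337182589 0.0
{'position': [318.3, 216.5], 'score': 0.93} [ 0.482  -0.0456  0.059 ]
{'position': [519.3, 218.3], 'score': 0.62} [0.6251 0.0058 0.059 ]
3457 [ 0.4559 -0.0686  0.074 ] [ 0.5037 -0.0207  0.0857]
(0.47990089654922485, -0.0449368990957737) 0.024346433579921722
ring 64
((0.47517240047454834, -0.035220805555582047), 0.021876977756619453)
```

View pics/w1.png

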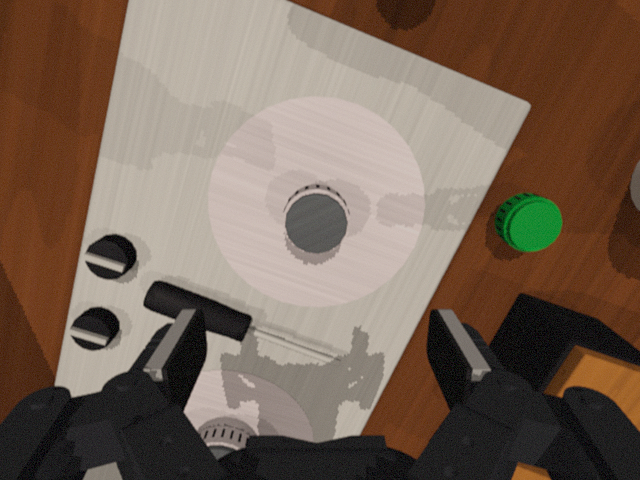

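The wrist view shows the dark-capped small head at (317,222), centred between the fingers, with no ring wider than the crown and the screwdriver clear. I descend.

```bash
python3 -m creep '[[[2,0,30],[0,0,0]],[[0,0,35],[0,0,0]],[[0,0,30],[0,0,0]],[[0,0,25],[0,0,0]],[[0,0,15],[0,0,0]],[[0,0,8],[0,0,0]],[[0,0,5],[0,0,0]],[[0,0,0],[0,0,0]]]' 85; python3 -m creep '[[[0,0,0],[0,0,0]],[[0,0,0],[0,0,0]],[[0,0,0],[0,0,0]],[[0,0,0],[0,0,0]],[[0,0,0],[0,0,0]],[[0,0,0],[0,0,0]]]' 40; python3 st.py
```

```text
clock: 10.0
eef_pos: [0.4808, -0.0463, 0.0515]
tool_rot: [0.572, 0.82, 0.0, 0.0]
ft_force: [0.1, -0.3, 0.9]
grip_width: 0.0849
grasp_force: 0.0
clock: 10.75
eef_pos: [0.4812, -0.0467, 0.0522]
tool_rot: [0.572, 0.82, 0.0, 0.001]
ft_force: [-1.4, 0.1, 5.0]
grip_width: 0.0462
grasp_force: 61.4
t 10.75 a,b,z 0.4352259421037592 -0.21028447661350932 0.05218011696557831 axes [[-0.34552909553122296, 0.9384077569130626, -0.0007251942981350381], [0.9384067883893848, 0.3455297932759341, 0.0013643545766765974], [0.0015308971538526422, -0.00020910304940824603, -0.9999988063141972]] F [-1.4328  0.0803  4.9803] j [-0.0967  0.3666 -0.3272  0.8754 -0.0001  1.1213] 0.04624067919279239 61.351550817489624
```

```bash
python3 -m creep '[[[0,0,-5],[0,0,0]],[[0,0,-8],[0,0,0]],[[0,0,-15],[0,0,0]],[[0,0,-25],[0,0,0]],[[0,0,-40],[0,0,0]],[[0,0,-40],[0,0,0]],[[0,0,-40],[0,0,0]],[[0,0,-40],[0,0,0]],[[0,0,0],[0,0,0]],[[0,0,0],[0,0,0]]]' 40; python3 st.py
python3 - <<'E'
from h import *
np.set_printoptions(precision=4,suppress=True)
for n in ('scene','top'):
    p=vision.camera(n); cv2.imwrite(f'pics/{n}L.png',p['image'])
    for x in vision.place_of(p,'small_head'): print(n,x,atz(p,x['position'],.27))
im=cv2.imread('pics/sceneL.png'); cv2.imwrite('pics/cropL.png',cv2.resize(im[100:250,220:420],(800,600),interpolation=cv2.INTER_CUBIC))
E
```

```text
clock: 12.0
eef_pos: [0.4801, -0.0465, 0.2636]
tool_rot: [0.572, 0.82, -0.0, -0.001]
ft_force: [-0.2, -1.0, -1.9]
grip_width: 0.0462
grasp_force: 61.7
t 12.0 a,b,z 0.43424660666096904 -0.20972232236677882 0.26357746742197097 axes [[-0.3456549172651662, 0.9383615262866289, 0.0005693465023227131], [0.938360915023394, 0.3456553491662633, -0.001082935458619429], [-0.0012129826338769857, 0.00015993053853229647, -0.9999992515473964]] F [-0.1872 -0.9803 -1.914 ] j [-0.0966  0.1946  0.0301  1.4075  0.      1.1213] 0.046189331059460395 61.7076301574707
scene {'position': [337.8, 282.0], 'score': 0.85} [ 0.893  -0.0938  0.27  ]
scene {'position': [346.5, 193.3], 'score': 0.59} [0.6163 0.0306 0.27  ]
scene {'position': [364.1, 225.2], 'score': 0.55} [0.741  0.0274 0.27  ]
scene {'position': [299.3, 169.3], 'score': 0.53} [ 0.4854 -0.0508  0.27  ]
top {'position': [261.9, 310.2], 'score': 0.69} [0.3217 0.1259 0.27  ]
top {'position': [262.6, 251.8], 'score': 0.57} [0.4762 0.1248 0.27  ]
```

View pics/cropL.png

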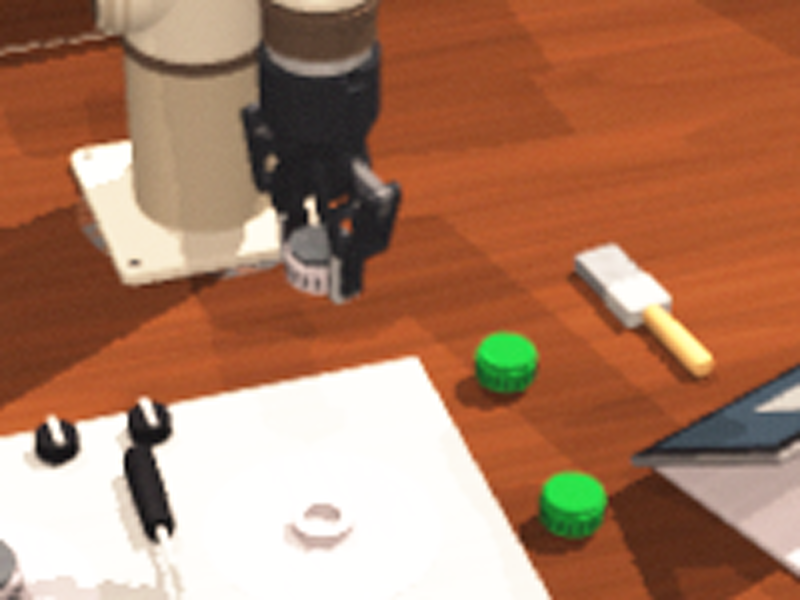

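The scene crop shows the head held upright between the fingers at crop (310,262) and the seat ring empty at (320,525). I move to the point in front of the lens, then tilt by -0.60 rad about tool x.

```bash
python3 -m creep '[[[25,6,0],[0,0,0]],[[45,12,0],[0,0,0]],[[45,12,0],[0,0,0]],[[45,12,0],[0,0,0]],[[45,12,0],[0,0,0]],[[45,13,0],[0,0,0]],[[45,13,0],[0,0,0]],[[40,12,0],[0,0,0]],[[23,6,0],[0,0,0]],[[0,0,0],[0,0,0]]]' 40; python3 -m creep '[[[0,0,0],[-0.1,0,0]],[[0,0,0],[-0.1,0,0]],[[0,0,0],[-0.1,0,0]],[[0,0,0],[-0.1,0,0]],[[0,0,0],[-0.1,0,0]],[[0,0,0],[-0.1,0,0]],[[0,0,0],[0,0,0]],[[0,0,0],[0,0,0]]]' 40; python3 st.py; python3 tilt.py
python3 - <<'E'
from h import *
p=vision.camera('scene'); cv2.imwrite('pics/f1.png',cv2.resize(p['image'][80:260,300:540],(800,600),interpolation=cv2.INTER_CUBIC))
for x in vision.place_of(p,'small_head'): print(x,atz(p,x['position'],.27))
for x in vision.place_of(p,'tablet_cam'): print(x,atz(p,x['position'],.1215), depth(p,x['position']))
E
```

```text
clock: 13.45
eef_pos: [0.448, 0.3246, 0.2627]
tool_rot: [0.571, 0.821, -0.001, -0.0]
ft_force: [0.4, -0.5, -1.7]
grip_width: 0.0459
grasp_force: 61.7
clock: 14.45
eef_pos: [0.4494, 0.3231, 0.265]
tool_rot: [0.547, 0.783, 0.242, 0.169]
ft_force: [-0.4, 0.8, -1.3]
grip_width: 0.046
grasp_force: 62.0
t 14.45 a,b,z 0.5333379912833969 0.14754331903350074 0.26497875181280817 axes [[-0.34495250618420414, 0.9386201326627295, 0.00012262722810796323], [0.774899773389329, 0.2847098704803477, 0.5643320218206926], [0.5296584840049328, 0.19476276905831907, -0.825547911456587]] F [-0.4192  0.7533 -1.2958] j [ 0.7407 -0.0644 -0.4281  0.643  -0.2154  1.8967] 0.046028901629409306 62.0167601108551
top 1483 1033 tilt 0.5965073218568799 deg 34.177351991051026 yaw 0.3596891640226995 hinge a 0.5046855701518818 plate end 0.1717935219565479
scene 598 532 tilt 0.5897601593173647 deg 33.79076805384803 yaw 0.356165486160979 hinge a 0.4875390515081641 plate end 0.18741884352397392
{'position': [362.7, 227.1], 'score': 0.73} [0.74620654 0.0218252  0.27      ]
{'position': [335.3, 282.7], 'score': 0.54} [ 0.89324161 -0.09952449  0.27      ]
{'position': [344.5, 192.9], 'score': 0.45} [0.61333138 0.02646708 0.27      ]
{'position': [423.4, 139.3], 'score': 0.44} [0.45561264 0.32015328 0.27      ]
{'position': [439.4, 196.5], 'score': 0.89} [0.53777996 0.35210208 0.1215    ] [0.52778427 0.35874315 0.11224527]
```

View pics/f1.png

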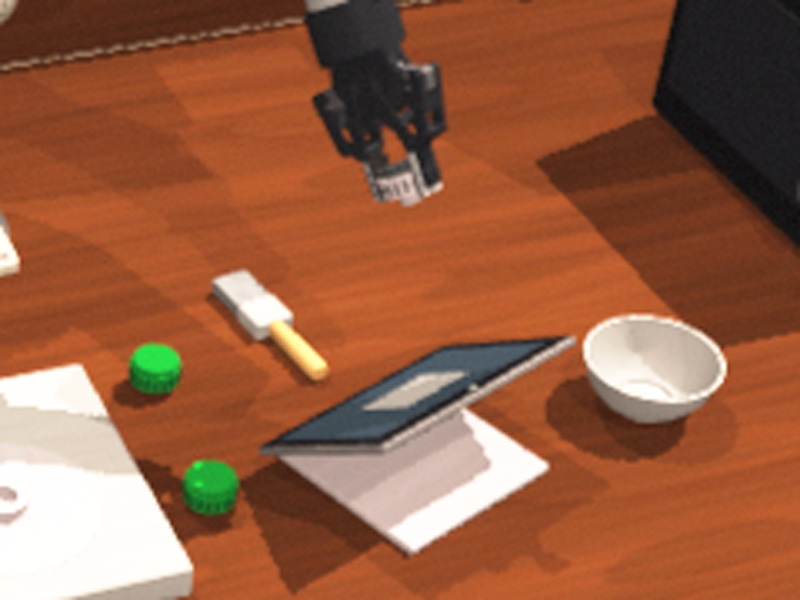

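The picture shows the head tilted towards the tablet's camera (lens at about crop (472,388)), held clear of everything, and the brush and bowl undisturbed. Both network readings agree with my estimates to within about 11 mm. I hand in.

```bash
python3 -m creep '[[[0,0,0],[0,0,0]],[[0,0,0],[0,0,0]],[[0,0,0],[0,0,0]]]' 40; python3 -c "
from workcell import workorder
print(workorder.job_done())"
```

```text
clock: 15.08
eef_pos: [0.4488, 0.3233, 0.2642]
tool_rot: [0.546, 0.784, 0.242, 0.169]
ft_force: [0.4, 0.3, -1.5]
grip_width: 0.0461
grasp_force: 62.0
the job is handed in; nothing more can be done
None
```

I handed the job in at 15.1 s: the tablet measures about 34° with nothing touching it, and the small burner head is held about 18 cm in front of the lens, underside facing the camera; no verdict was returned.

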